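Release the ratchet pawl and push the capping press down

ROBOT

A 6-joint arm with a two-finger parallel gripper is mounted at the origin on a cart in front of the work surface, level with it; the furniture and walls round the work are solid. World frame = base frame: x ahead of the robot, y to its left, z up, the work surface at z = 0. Lengths are in m, angles in degrees, forces in N, time in s.
With the tool pointing down it reaches from about 0.3 to 0.775 m from the base axis. Payload 14.6 kg.
Tool frame: the origin (TCP) lies midway between the tips of the shut fingers; the grasp point (between the pads) lies 19 mm behind it; z points along the fingers, y is the line along which they close (so a half turn about z gives the same grasp; the last joint's range is limited). The gripper opens to 94 mm and grips with 3 to 60 N. Pads are 16 mm wide; open, the fingers measure 119 mm over their backs; the gripper's body (75 mm by 177 mm) begins 78 mm behind the grasp point.
Start: joints at [-73.717, 17.183, 87.147, -0, 75.671, -3.816], TCP at [0.189, -0.516, 0.205] pointing down, gripper open.
Joint ranges: [-173.82, 173.82], [-45.26, 126.66], [13.44, 144.39], [-59.66, 239.66], [0, 175.72], [-146.38, 146.38]. Speed limits (degrees/s): [127.2, 127.2, 147.25, 180, 180, 180].

INTERFACE

Orientations are given as [roll, pitch, yaw] about the fixed x, y, z axes, in that order (R = Rz(yaw) Ry(pitch) Rx(roll)).
In Python, from rig import robot gives the robot as it stands. The module is installed in compiled form; this text tells all that it offers.
- The arm moves only by the shell command python3 -m handwheel 'ROWS' [FORCE]. ROWS is a JSON object of lists of equal length, an entry for each row: "travel": the shift along the tool's x, y, z in m, a list of three; "dr": the turn, a rotation vector about the tool's x, y, z in degrees, a list of three; "hand": the closure in counts, from 0 (fully open) to 255 (shut). A call has exactly 10 rows; each row shifts and turns the commanded pose from where the row before left it, along the tool's axes as they then stand; what a row does not reach is not made up. A row lasts 1/12 s, in which the tool goes at most 41.7 mm and 7.16 degrees, less where a joint would pass 70% of its speed; a pose out of reach is approached as far as the arm can. A call is refused whole if a number of a shift passes 0.0417 or a number of a turn 7.16, either way. A call with a gripper value outside its range is refused whole. The fingers move at their own pace and stop on an object; FORCE is the grip in N (left out, the last holds). Time passes only in rows, so rows that do not move let the fingers close, or fill a call up. It gives the time, the measured TCP pose, the force, the opening and the grip force at its end, in the units of the state.
- robot.state(): the state, without advancing time (a new reading comes with each control period).
- robot.capture(name): name is "scene" or "side" or "wrist"; returns a dict with "img" (480x640x3 uint8, red, green, blue), "fx", "fy", "cx", "cy" (pixels), "R" (3x3) and "t" (3): a world point X has camera coordinates R X + t; the wrist camera has in their place "T_tool_cam" (4x4, takes a point from camera to tool coordinates, whose origin is the TCP and whose axes are the flange's). Camera axes: x right, y down, z forward; pixel columns grow to the right and rows downward; lengths in m; the calibration is good to about 2 mm. The wrist camera is an equidistant fisheye: a pixel r from the principal point sees the ray r / f radians off the axis. A picture is of the moment at which its call begins: read the wrist's pose just before it. There is no depth.
- robot.finish_job(): hands the job in; it is judged then, once.
The state is a dict: "clock": time; "joint_pos": joint angles; "qd": joint speeds; "effort": joint torques, N m; "eef_pos": TCP position; "tool_rot": TCP orientation; "contact_force": force on the tool from outside, world axes, zero at the start; "moment": the same for the moment, N m; "opening": finger opening in m; "grasp_force": force on a finger pad.
Only numpy, scipy, OpenCV 4.12 (cv2) and the standard library are available. Lean on these libraries where they do the work, as an engineer would, in place of code of your own. Each camera call takes 0.05 s, during which the arm holds its last target. There are 200 camera calls.

TASK

Close the green capping press on the capped jar standing in it, using the fingers only to push: first press the red thumb pad of the ratchet pawl down to its stop so that the pawl swings clear of the teeth and stays there, then push the black round palm knob on the raised arm down to the arm's stop, so that the rubber foot holds the cap on the jar. Never force the arm against the engaged pawl, do not touch the jar or its cap yourself, and leave the label roll, counter, pen and spare cap where they are.

Things in the scene. Friction and masses are not known exactly. Their poses are not given: they have to be found in the camera images.
- press: Green capping press fixed to the worktop; place and yaw vary. Grey base plate 255 x 110 x 12 mm, cheeks 52 mm across. Origin on the worktop straight below the arm's pivot, z up. +x runs along the arm from the pivot to the jar (centre at x = 100 mm) and on to the palm knob; the red thumb pad is on the -x side, pawl pivot at x = -60 mm, 210 mm high. All lies on y = 0; the arm swings in the x-z plane.
- pivot_pin (a point): The arm's pivot (hinge axis along the press's y), 165 mm above the worktop, straight above the press's origin.
- press_arm (a joint): Swing of the arm, rad. 0 = fully raised, 0.72 rad above level; grows as it goes down; 0.72 = level, at its hard stop. Starts at 0.01 to 0.06. A stiff pivot keeps it where it is left; pushing the knob down takes about 3 N, rising to about 7 N near the stop. While the pawl is engaged a tooth meets it at about 0.085 and the arm goes no further.
- palm_top (a point): Centre of the flat top of the black round palm knob (80 mm in diameter, 22 mm thick) at the end of the arm. Lies 205 mm from the pivot along the arm and 12 mm above the arm's centre line: about 309 mm high with the arm fully raised, 177 mm high at the stop. z is the normal of the top (straight up only when the arm is level), x points out along the arm.
- pawl (a joint): Swing of the pawl, a dark steel rocker, rad. 0 = its hook sits among the teeth; grows as the red pad is pressed; hook clear of all teeth above 0.13; 0.40 = hard stop. No spring: it stays where it is left. Pressing takes about 5 N. Starts at 0.
- thumb_pad (a point): Centre of the top of the red thumb pad (40 mm along the press's x, 36 mm across), at press x = -115 mm, 240 mm high with the pawl engaged. Pressing it straight down 24 mm (to 216 mm high, shifting 7 mm to the press's -x) brings the pawl to its stop.
- foot: Black rubber foot, 40 mm in diameter, hanging under the arm 100 mm from the pivot. It slides up on a soft spring (0.8 N/mm); with the arm at its stop it is pushed in by 6 to 7 mm and presses on the cap with 5 to 7 N. Origin: centre of its underside.
- jar: Glass jar of paste, 70 mm in diameter, 112 mm high, loose, standing in the press's collar on the base plate. Origin: centre of its underside, z up.
- cap: Gold cap, 64 mm in diameter, 10 mm high, lying loose on the jar's rim, its top 134 mm above the worktop. Origin: centre of its underside.
- roll: White label roll, 66 mm in diameter, 39 mm high, standing by the press; bystander. Origin: centre of its underside.
- tally: White tally counter, 44 x 51 x 30 mm; bystander. Origin: centre of its underside.
- pen: White marker pen with a green end, 122 x 14 x 15 mm, lying flat; bystander. Origin: centre of its underside.
- spare_cap: Gold jar cap, 64 mm in diameter, 10 mm high, lying on the worktop; bystander. Origin: centre of its underside.

How it is judged:
By the outcome, as a careful person would: the job done as asked, in the order asked, and still so for the second after the job is handed in, with the robot touching nothing.
It also fails if it takes over 38 s, if anything falls off the work surface, if the arm or the gripper's body presses on something with over 40 N, if the wrist force passes 120 N, or if a joint passes its speed limit or range.

## Working session

There is one attempt and no reset: what is moved stays moved. The work goes in short steps, Python scripts to look and compute and a shell command to move; the robot and the scene stay as the last step left them, time stands still between calls to the robot, and variables do not carry over. Pictures are saved under pics/ and viewed, at most 10 in all, crops included, and the job is handed in when it is done.

```bash
mkdir -p pics; python3 - <<'E'
from rig import robot
import cv2,pickle
s=robot.state();print(s['clock'],s['eef_pos'],s['tool_rot'],s['opening'])
d={}
for n in("scene","side"):
    c=robot.capture(n);d[n]=c;cv2.imwrite(f"pics/{n}0.png",c["img"][:,:,::-1]);print(n,c['R'],c['t'],c['fx'],c['cx'],c['cy'])
pickle.dump(d,open('d.pkl','wb'))
E
```

```text
0.0 [ 0.18892968 -0.51625264  0.20486103] [-1.79932549e+02 -4.10552432e-03  2.00995360e+01] 0.09405259045500623
scene [[-0.75400345 -0.65657619  0.01965981]
 [-0.46143812  0.50813383 -0.72723783]
 [ 0.46749723 -0.55741162 -0.68610395]] [0.43342884 0.35737432 1.13195727] 589.6175285789677 330.19995927889744 231.87719778346576
side [[-0.9988679   0.04364946 -0.01891167]
 [ 0.03837599  0.50446833 -0.86257695]
 [-0.02811067 -0.86232617 -0.50557231]] [0.55353921 0.11577482 1.14021876] 574.6388634085937 316.5227195053897 243.51820036171225
```

View pics/scene0.png

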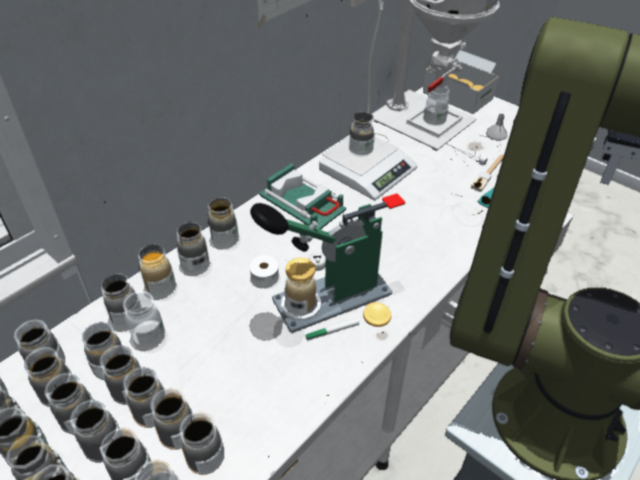

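View pics/side0.png

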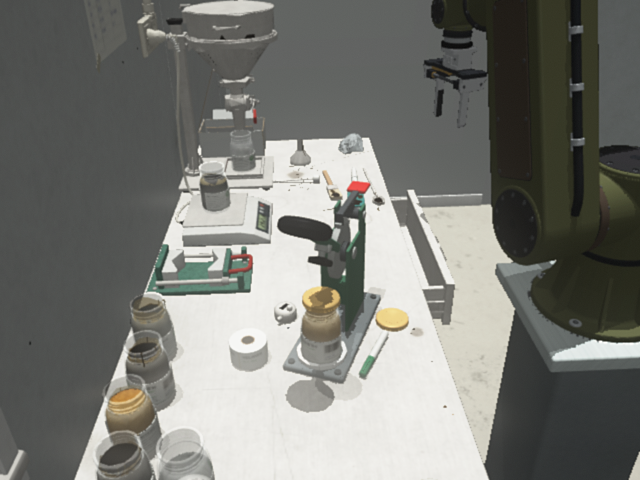

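The scene view shows the red pad at about (394,201), the knob at (269,218) and the cap at (300,268). In the side view they are at (358,187), (305,229) and (321,297). Next I'll triangulate these points.

```bash
cat > h.py <<'E'
import numpy as np,cv2
def blob(img,m,p):
    n,l,s,c=cv2.connectedComponentsWithStats(m.astype(np.uint8))
    k=l[p[1],p[0]]; x=s[k]; return c[k],x
def ray(c,u):
    d=np.array([(u[0]-c['cx'])/c['fx'],(u[1]-c['cy'])/c['fy'],1.]);R=np.array(c['R']);return -R.T@np.array(c['t']),R.T@d
def plane(c,u,z):
    o,d=ray(c,u);return o+d*(z-o[2])/d[2]
def tri(c1,u1,c2,u2):
    o1,d1=ray(c1,u1);o2,d2=ray(c2,u2)
    s=np.linalg.lstsq(np.c_[d1,-d2],o2-o1,rcond=None)[0]
    a,b=o1+s[0]*d1,o2+s[1]*d2;return (a+b)/2,np.linalg.norm(a-b)
red=lambda i:(i[...,0]>150)&(i[...,1]<70)&(i[...,2]<70)
dark=lambda i:i.max(2)<50
gold=lambda i:(i[...,0]>150)&(i[...,2]<100)&(i[...,0]>i[...,2]*1.8)&(i[...,1]>100)
E
python3 - <<'E'
from h import *;import pickle
d=pickle.load(open('d.pkl','rb'));a,b=d['scene'],d['side']
for nm,f,p,q,z in(('red',red,(394,201),(358,187),.24),('knob',dark,(269,218),(300,226),.295),('cap',gold,(300,265),(321,294),.134)):
    u,x=blob(a['img'],f(a['img']),p);v,y=blob(b['img'],f(b['img']),q)
    print(nm,u,x,v,y,tri(a,u,b,v),plane(a,u,z),plane(b,v,z))
E
```

```text
red [393.05113636 200.73295455] [383 195  21  13 176] [319.49935544 239.50177741] [     0      0    640    480 307188] (array([ 0.54907429, -0.20531882,  0.07257809]), np.float64(0.04729492661622855)) [ 0.46480053 -0.06461718  0.24      ] [0.55051763 0.12660213 0.24      ]
knob [269.49928469 218.84549356] [251 204  44  30 699] [295.49754341 247.18385679] [     0      0    640    480 277417] (array([0.59126061, 0.1665216 , 0.25810794]), np.float64(0.013272609638230959)) [0.56821813 0.18745369 0.295     ] [0.58718604 0.23995248 0.295     ]
cap [319.58475755 239.47236985] [     0      0    640    480 306893] [319.71287167 239.31756953] [     0      0    640    480 306821] (array([0.54088507, 0.08034012, 0.20099627]), np.float64(0.026272416062184802)) [0.57298297 0.0413715  0.134     ] [ 0.54295477 -0.05772022  0.134     ]
```

```bash
cat >> h.py <<'E'
def blob(img,m,p):
    n,l,s,c=cv2.connectedComponentsWithStats(m.astype(np.uint8))
    k=1+np.argmin([np.hypot(*(c[i]-p))+(99 if s[i,4]<40 else 0) for i in range(1,n)]); return c[k],s[k]
red=lambda i:(i[...,0]>130)&(i[...,1]<90)&(i[...,2]<90)
gold=lambda i:(i[...,0]>140)&(i[...,0]*.6>i[...,2])&(i[...,1]>90)
E
python3 - <<'E'
from h import *;import pickle
d=pickle.load(open('d.pkl','rb'));a,b=d['scene'],d['side']
R={}
for nm,f,p,q,z in(('red',red,(394,201),(358,187),.24),('knob',dark,(269,218),(305,229),.295),('cap',gold,(300,265),(321,294),.134),('spare',gold,(377,314),(392,319),.01)):
    u,x=blob(a['img'],f(a['img']),p);v,y=blob(b['img'],f(b['img']),q)
    print(nm,u,x,v,y,tri(a,u,b,v),plane(a,u,z),plane(b,v,z))
print(b['img'][187,358],b['img'][229,305],b['img'][294,321])
# base plate corners by eye z=.012: scene
E
```

```text
red [393.05851064 200.70212766] [383 194  22  14 188] [358.37654321 186.57407407] [348 182  22  10 162] (array([ 0.46827714, -0.06976887,  0.23605109]), np.float64(0.0018202337574571592)) [ 0.46484824 -0.06470697  0.24      ] [ 0.469567   -0.06308827  0.24      ]
knob [269.49928469 218.84549356] [251 204  44  30 699] [305.5 237. ] [305 237   2   1   2] (array([0.57499954, 0.18119245, 0.28085974]), np.float64(0.008701757964551084)) [0.56821813 0.18745369 0.295     ] [0.57309942 0.21353503 0.295     ]
cap [299.63728814 269.56271186] [286 259  29  21 295] [312.01153846 297.28846154] [303 287  24  21 260] (array([0.56094575, 0.11851817, 0.11773497]), np.float64(0.013177889751106389)) [0.54393456 0.13570962 0.134     ] [0.56479242 0.13159527 0.134     ]
spare [376.65617433 315.33898305] [364 303  27  23 413] [391.29319372 318.2460733 ] [376 309  32  19 382] (array([0.41077394, 0.03198168, 0.0028828 ]), np.float64(0.005206366551399974)) [0.40563425 0.03948006 0.01      ] [0.41346299 0.03745113 0.01      ]
[236  84  80] [57 56 54] [123 105  73]
```

```bash
python3 - <<'E'
from h import *;import pickle
d=pickle.load(open('d.pkl','rb'));a,b=d['scene'],d['side']
m=b['img'].max(2)<75; m[:,332:]=0;m[:210]=0;m[246:]=0;m[:,:270]=0
m=cv2.morphologyEx(m.astype(np.uint8),cv2.MORPH_OPEN,np.ones((7,7)))
v,y=blob(b['img'],m,(305,229));u=(269.5,218.8);print(v,y)
k,e=tri(a,u,b,v);p=np.array([.468,-.066]);k=k
print(k,e);w=k[:2]-p;print(np.hypot(*w),np.degrees(np.arctan2(w[1],w[0])))
def rel(t):
    c=np.radians(20.1);dx=t-np.array([.189,-.516]);return dx@[np.cos(c),np.sin(c)],dx@[np.sin(c),-np.cos(c)]
print(rel(p))
E
```

```text
[305.9378882  228.84782609] [279 217  52  27 966]
[0.57162071 0.18439102 0.29140457] 0.0006024943182566403
0.27098507628069923 67.51848863766801
(np.float64(0.4166541588979511), np.float64(-0.3267113586532322))
```

```bash
python3 -m handwheel '{"travel":[[0.0298,-0.0233,-0.012],[0.0298,-0.0233,-0.012],[0.0298,-0.0233,-0.012],[0.0298,-0.0233,-0.012],[0.0298,-0.0233,-0.012],[0.0298,-0.0233,-0.012],[0.0298,-0.0233,-0.012],[0.0298,-0.0233,-0.012],[0.0298,-0.0233,-0.012],[0.0298,-0.0233,-0.012]],"dr":[[0,0,0],[0,0,0],[0,0,0],[0,0,0],[0,0,0],[0,0,0],[0,0,0],[0,0,0],[0,0,0],[0,0,0]],"hand":[255,255,255,255,255,255,255,255,255,255]}' 20
python3 -m handwheel '{"travel":[[0.0298,-0.0233,0],[0.0298,-0.0233,0],[0.0298,-0.0233,0],[0.0298,-0.0233,0],[0,0,0],[0,0,0],[0,0,0],[0,0,0],[0,0,0],[0,0,0]],"dr":[[0,0,0],[0,0,0],[0,0,0],[0,0,0],[0,0,0],[0,0,0],[0,0,0],[0,0,0],[0,0,0],[0,0,0]],"hand":[255,255,255,255,255,255,255,255,255,255]}'
python3 - <<'E'
from rig import robot
import cv2,pickle
s=robot.state();d={n:robot.capture(n) for n in("wrist","side","scene")};d['s']=s
print(s['clock'],s['eef_pos'],s['tool_rot'],d['wrist']['T_tool_cam'],d['wrist']['fx'])
pickle.dump(d,open('d1.pkl','wb'));cv2.imwrite("pics/w1.png",d['wrist']['img'][:,:,::-1])
E
```

```text
clock: 0.93
eef_pos: [0.3892, -0.1934, 0.326]
tool_rot: [-180.0, 0.0, 20.1]
contact_force: [-0.1, 0.0, 0.3]
opening: 0.0307
grasp_force: 0.0
clock: 1.77
eef_pos: [0.4684, -0.0677, 0.3256]
tool_rot: [180.0, -0.0, 20.0]
contact_force: [0.4, 0.2, 0.5]
opening: 0.0002
grasp_force: 0.0
1.7667 [ 0.46838051 -0.06766078  0.32559032] [ 1.79991108e+02 -1.34634958e-02  2.00080044e+01] [[-2.04301558e-04 -9.57363928e-01 -2.88884523e-01  8.35176786e-02]
 [ 9.99999869e-01 -5.98696415e-05 -5.08800175e-04  1.31349161e-04]
 [ 4.69811521e-04 -2.88884589e-01  9.57363815e-01 -1.79696252e-01]
 [ 0.00000000e+00  0.00000000e+00  0.00000000e+00  1.00000000e+00]] 371.64829954431775
```

View pics/w1.png

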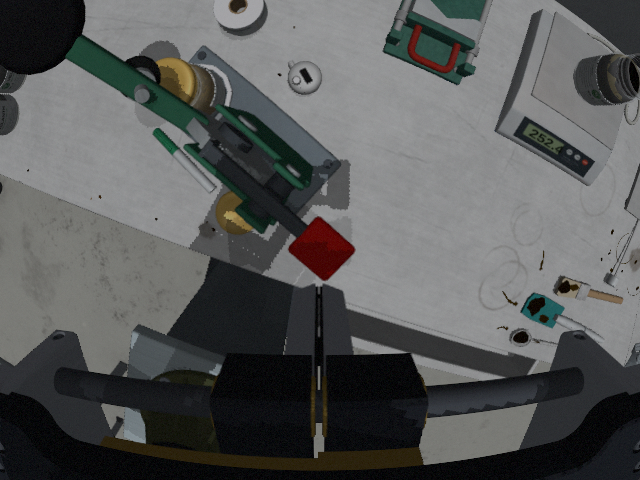

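The wrist view shows the red pad whole at about (322,249), the fingertips at (319,288), and the knob cut off at top left. I'll cast the pad and arm-line rays.

```bash
cat >> h.py <<'E'
from scipy.spatial.transform import Rotation as Ro
def wplane(c,s,u,z):
    x=np.array([u[0]-c['cx'],u[1]-c['cy']]);r=np.hypot(*x);t=r/c['fx']
    d=np.r_[x/r*np.sin(t),np.cos(t)];T=np.array(c['T_tool_cam']);R=Ro.from_euler('xyz',s['tool_rot'],degrees=True).as_matrix()
    d=R@T[:3,:3]@d;o=R@T[:3,3]+s['eef_pos'];return o+d*(z-o[2])/d[2]
E
python3 - <<'E'
from h import *;import pickle
d=pickle.load(open('d1.pkl','rb'));c=d['wrist'];i=c['img']
m=(i[...,0]>80)&(i[...,1]<40);u,x=blob(i,m,(322,249));print(u,x)
P=wplane(c,d['s'],u,.24);print(P)
# base plate far corners (z=.012): right corner, top-left corner seen in picture
for q in((340,164),(203,46)):print(wplane(c,d['s'],q,.012))
E
```

```text
[323.64734895 236.75215783] [294 219  60  33 811]
[ 0.47870589 -0.06796444  0.24      ]
[ 0.52141537 -0.0785361   0.012     ]
[0.61624045 0.15161415 0.012     ]
```

```bash
python3 - <<'E'
from h import *;import pickle
d=pickle.load(open('d1.pkl','rb'));c=d['wrist'];i=c['img'].astype(int)
m=(i[...,0]>60)&(i[...,0]>3*i[...,1])&(i[...,0]>3*i[...,2]);m[290:]=0;u,x=blob(i,m,(322,249));print(u,x)
P=wplane(c,d['s'],u,.24);print(P)
f=np.array([.92388*0+np.cos(np.radians(67.6)),np.sin(np.radians(67.6))])
print('origin from pad',P[:2]+.115*f, 'plate-right-corner rel', (np.array([.5214,-.0785])-P[:2]-.115*f)@np.c_[f,[-f[1],f[0]]])
E
```

```text
[321.22439024 248.5308204 ] [ 289  217   65   63 2255]
[ 0.46950504 -0.06942222  0.24      ]
origin from pad [0.51332813 0.03690057] plate-right-corner rel [-0.10361719 -0.05143855]
```

```bash
python3 -m handwheel '{"travel":[[0,0.001,0.016],[0,0.001,0.016],[0,0,0.016],[0,0,0.016],[0,0,0.012],[0,0,0.004],[0,0,0.002],[0,0,0.002],[0,0,0],[0,0,0]],"dr":[[0,0,0],[0,0,0],[0,0,0],[0,0,0],[0,0,0],[0,0,0],[0,0,0],[0,0,0],[0,0,0],[0,0,0]],"hand":[255,255,255,255,255,255,255,255,255,255]}'
python3 -m handwheel '{"travel":[[-0.0005,0.0006,0.003],[-0.0005,0.0006,0.003],[-0.0005,0.0006,0.003],[-0.0005,0.0006,0.003],[-0.0005,0.0006,0.003],[-0.0005,0.0006,0.003],[0,0,0],[0,0,0],[0,0,0],[0,0,0]],"dr":[[0,0,0],[0,0,0],[0,0,0],[0,0,0],[0,0,0],[0,0,0],[0,0,0],[0,0,0],[0,0,0],[0,0,0]],"hand":[255,255,255,255,255,255,255,255,255,255]}'
```

```text
clock: 2.75
eef_pos: [0.4696, -0.0687, 0.242]
tool_rot: [180.0, -0.0, 20.1]
contact_force: [-0.3, 0.1, -0.3]
opening: 0.0001
grasp_force: 0.0
clock: 3.58
eef_pos: [0.4678, -0.074, 0.224]
tool_rot: [179.9, -0.0, 20.1]
contact_force: [-2.6, -6.9, 4.0]
opening: 0.0005
grasp_force: 3.2
```

```bash
python3 -m handwheel '{"travel":[[-0.0003,0.0004,0.002],[-0.0003,0.0004,0.002],[-0.0003,0.0004,0.002],[-0.0003,0.0004,0.002],[0,0,0],[0,0,0],[0,0,0],[0,0,0],[0,0,0],[0,0,0]],"dr":[[0,0,0],[0,0,0],[0,0,0],[0,0,0],[0,0,0],[0,0,0],[0,0,0],[0,0,0],[0,0,0],[0,0,0]],"hand":[255,255,255,255,255,255,255,255,255,255]}'
python3 -m handwheel '{"travel":[[0,0,0.002],[0,0,0.001],[0,0,0.001],[0,0,0],[0,0,0],[0,0,0],[0,0,0],[0,0,0],[0,0,0],[0,0,0]],"dr":[[0,0,0],[0,0,0],[0,0,0],[0,0,0],[0,0,0],[0,0,0],[0,0,0],[0,0,0],[0,0,0],[0,0,0]],"hand":[255,255,255,255,255,255,255,255,255,255]}'
```

```text
clock: 4.42
eef_pos: [0.4678, -0.0755, 0.2179]
tool_rot: [179.9, -0.2, 20.1]
contact_force: [-8.0, -1.2, 22.2]
opening: 0.0003
grasp_force: 11.0
clock: 5.25
eef_pos: [0.4683, -0.0756, 0.2166]
tool_rot: [179.7, -0.3, 20.1]
contact_force: [-17.0, -0.2, 48.4]
opening: 0.0005
grasp_force: 23.2
```

```bash
python3 -m handwheel '{"travel":[[0,0,-0.005],[0,0,-0.01],[0,0,-0.015],[0,0,-0.02],[0,0,-0.025],[0,0,-0.025],[0,0,-0.02],[0,0,-0.015],[0,0,-0.01],[0,0,-0.005]],"dr":[[0,0,0],[0,0,0],[0,0,0],[0,0,0],[0,0,0],[0,0,0],[0,0,0],[0,0,0],[0,0,0],[0,0,0]],"hand":[255,255,255,255,255,255,255,255,255,255]}'
python3 -m handwheel '{"travel":[[0.01,-0.025,0],[0.01,-0.025,0],[0.01,-0.025,0],[0.01,-0.025,0],[0.01,-0.025,0],[0.01,-0.025,0],[0.01,-0.025,0],[0.01,-0.025,0],[0,0,0],[0,0,0]],"dr":[[0,0,0],[0,0,0],[0,0,0],[0,0,0],[0,0,0],[0,0,0],[0,0,0],[0,0,0],[0,0,0],[0,0,0]],"hand":[255,255,255,255,255,255,255,255,255,255]}'
python3 - <<'E'
from rig import robot
import cv2,pickle,numpy as np
s=robot.state();d={n:robot.capture(n) for n in("wrist","side")};d['s']=s
print(s['clock'],s['eef_pos'],s['tool_rot'])
pickle.dump(d,open('d2.pkl','wb'));cv2.imwrite("pics/w2.png",d['wrist']['img'][:,:,::-1])
cv2.imwrite("pics/s2.png",cv2.resize(d['side']['img'][130:400,230:470,::-1],None,fx=2,fy=2))
E
```

```text
clock: 6.08
eef_pos: [0.4674, -0.075, 0.3626]
tool_rot: [180.0, -0.1, 20.1]
contact_force: [-0.1, 0.5, -0.1]
opening: 0.0002
grasp_force: 0.0
clock: 6.92
eef_pos: [0.4734, 0.1411, 0.3605]
tool_rot: [-180.0, 0.1, 20.2]
contact_force: [-0.7, -0.1, 0.9]
opening: 0.0003
grasp_force: 0.0
6.9167 [0.47341001 0.14109381 0.36054144] [-1.79991600e+02  9.24975023e-02  2.02187857e+01]
```

View pics/w2.png

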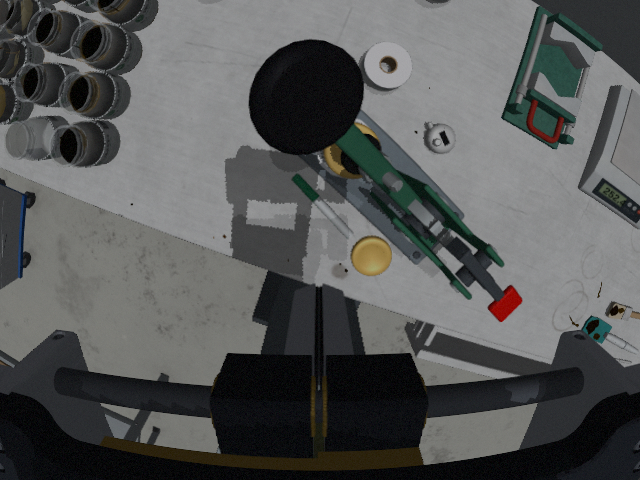

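View pics/s2.png

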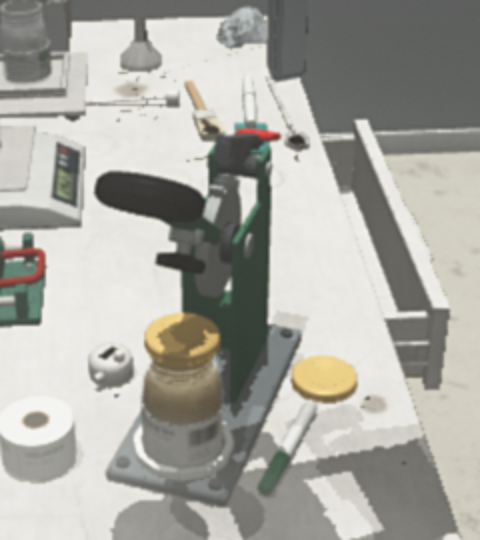

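The pawl is pressed: the red pad has dropped to (505,303) in the wrist view. The knob is at about (306,97) and the arm hasn't moved.

```bash
python3 - <<'E'
from h import *;import pickle
d=pickle.load(open('d2.pkl','rb'));c=d['wrist'];i=c['img'].astype(int);s=d['s']
m=(i.max(2)<45).astype(np.uint8);m[160:]=0;m[:,:240]=0;m[:,370:]=0
m=cv2.morphologyEx(m,cv2.MORPH_OPEN,np.ones((25,25)));u,x=blob(i,m,(306,97));print(u,x)
K=wplane(c,s,u,.300);print('knob',K)
b=d['side']['img'].astype(int);v,y=blob(b,red(b),(358,195));print('side red',v,y)
m=(i[...,0]>60)&(i[...,0]>3*i[...,1])&(i[...,0]>3*i[...,2]);m[:270]=0;w,x=blob(i,m,(505,303))
print('pad wrist',w,wplane(c,s,w,.216),'side plane',plane(d['side'],v,.216))
O=np.array([.5133,.0369]);f=np.array([np.cos(np.radians(67.6)),np.sin(np.radians(67.6))]);g=np.array([-f[1],f[0]])
print('knob rel',(K[:2]-O)@f,(K[:2]-O)@g)
a=np.radians(20.15)
for th in(.68,.5,.3,.15,0):
    r=205e-3*np.cos(th)-.012*np.sin(th);z=.165+.205*np.sin(th)+.012*np.cos(th);p=O+r*f;e=p-s['eef_pos'][:2]
    print(th,p,z,'tool',e@[np.cos(a),np.sin(a)],e@[np.sin(a),-np.cos(a)])
E
```

```text
[305.9479382   96.56520028] [  251    41   112   113 10161]
knob [0.57281167 0.1861569  0.3       ]
side red [358.18604651 196.34883721] [348 195  22   4  43]
pad wrist [505.40567613 303.79799666] [ 0.46671909 -0.07296942  0.216     ] side plane [ 0.46860067 -0.07145996  0.216     ]
knob rel 0.16067300863764827 0.001856103982196052
0.68 [0.57116816 0.17729869] 0.3032334425487972 tool 0.10424658768322707 -0.00031328309525293746
0.5 [0.57966391 0.19791091] 0.27381322615654613 tool 0.11932282310580554 -0.01673730911056139
0.3 [0.58657897 0.21468811] 0.23704568023508188 tool 0.13159403679162346 -0.03010554907008404
0.15 [0.58985887 0.22264575] 0.20750007009232035 tool 0.1374144283226493 -0.036446274008730635
0 [0.59141943 0.22643194] 0.17700000000000002 tool 0.14018373006888593 -0.03946314676572626
```

```bash
python3 -m handwheel '{"travel":[[0.026,0,0],[0.026,0,0],[0.026,0,0],[0.026,0,0],[0,0,0.01],[0,0,0.01],[0,0,0.01],[0,0,0.005],[0,0,0.003],[0,0,0]],"dr":[[0,0,0],[0,0,0],[0,0,0],[0,0,0],[0,0,0],[0,0,0],[0,0,0],[0,0,0],[0,0,0],[0,0,0]],"hand":[255,255,255,255,255,255,255,255,255,255]}'
```

```text
clock: 7.85
eef_pos: [0.5708, 0.1757, 0.3234]
tool_rot: [-180.0, 0.0, 20.1]
contact_force: [0.6, 0.8, -0.6]
opening: 0.0002
grasp_force: 0.0
```

```bash
python3 -m handwheel '{"travel":[[0,0,0.005],[0,0,0.005],[0.0019,-0.002,0.004],[0.0019,-0.002,0.004],[0.0019,-0.002,0.004],[0.0019,-0.002,0.004],[0.0019,-0.002,0.004],[0.0019,-0.002,0.004],[0,0,0],[0,0,0]],"dr":[[0,0,0],[0,0,0],[0,0,0],[0,0,0],[0,0,0],[0,0,0],[0,0,0],[0,0,0],[0,0,0],[0,0,0]],"hand":[255,255,255,255,255,255,255,255,255,255]}'
python3 - <<'E'
from rig import robot
import cv2
cv2.imwrite("pics/s3.png",cv2.resize(robot.capture('side')['img'][130:400,230:470,::-1],None,fx=2,fy=2))
E
```

```text
clock: 8.68
eef_pos: [0.5778, 0.1913, 0.2888]
tool_rot: [180.0, 0.1, 20.1]
contact_force: [-0.3, -1.0, 0.5]
opening: 0.0004
grasp_force: 0.0
```

View pics/s3.png

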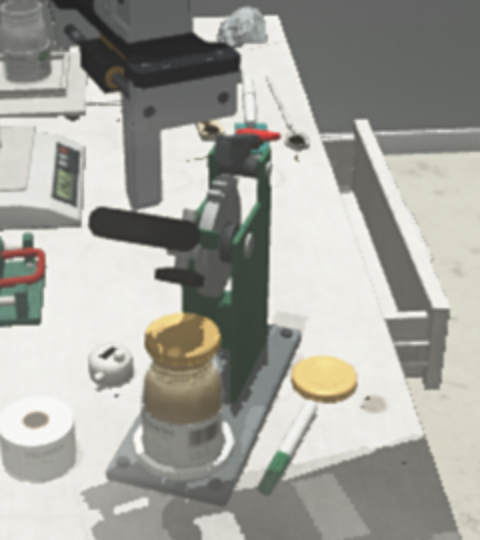

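```bash
python3 -m handwheel '{"travel":[[0.002,-0.0024,0.006],[0.002,-0.0024,0.006],[0.002,-0.0024,0.006],[0.002,-0.0024,0.006],[0.002,-0.0024,0.006],[0.002,-0.0024,0.006],[0.002,-0.0024,0.006],[0.002,-0.0024,0.006],[0,0,0],[0,0,0]],"dr":[[0,0,0],[0,0,0],[0,0,0],[0,0,0],[0,0,0],[0,0,0],[0,0,0],[0,0,0],[0,0,0],[0,0,0]],"hand":[255,255,255,255,255,255,255,255,255,255]}'
python3 -m handwheel '{"travel":[[0.001,-0.001,0.005],[0.001,-0.001,0.005],[0.001,-0.001,0.005],[0.001,-0.001,0.005],[0.001,-0.001,0.005],[0.001,-0.001,0.005],[0.0005,-0.0005,0.005],[0,0,0],[0,0,0],[0,0,0]],"dr":[[0,0,0],[0,0,0],[0,0,0],[0,0,0],[0,0,0],[0,0,0],[0,0,0],[0,0,0],[0,0,0],[0,0,0]],"hand":[255,255,255,255,255,255,255,255,255,255]}'
```

```text
clock: 9.57
eef_pos: [0.586, 0.215, 0.2407]
tool_rot: [-180.0, 0.1, 20.1]
contact_force: [0.6, 0.0, 0.2]
opening: 0.0004
grasp_force: 0.0
clock: 10.4
eef_pos: [0.5901, 0.2228, 0.2063]
tool_rot: [180.0, 0.0, 20.1]
contact_force: [0.8, 0.4, -0.6]
opening: 0.0005
grasp_force: 0.0
```

```bash
python3 - <<'E'
from rig import robot
import cv2
cv2.imwrite("pics/s4.png",cv2.resize(robot.capture('side')['img'][130:400,230:470,::-1],None,fx=2,fy=2))
E
```

```text
(no output)
```

View pics/s4.png

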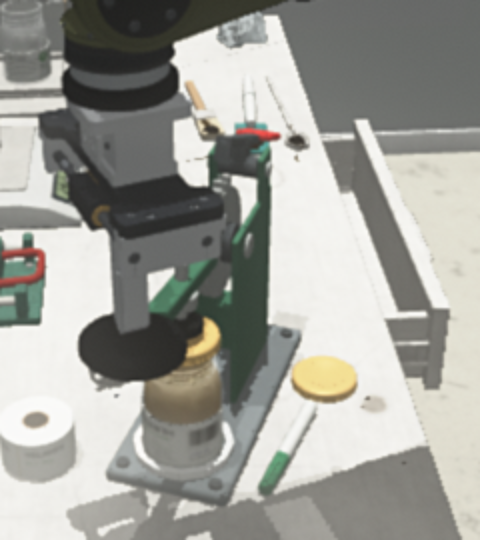

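The knob follows the fingertips (tip on the knob at about (130,325)), and the foot is close to the cap. Next I press on to the stop.

```bash
python3 -m handwheel '{"travel":[[0.0005,-0.0005,0.004],[0.0005,-0.0005,0.004],[0.0005,-0.0005,0.004],[0.0005,-0.0005,0.004],[0,-0.0005,0.004],[0,0,0.004],[0,0,0.003],[0,0,0],[0,0,0],[0,0,0]],"dr":[[0,0,0],[0,0,0],[0,0,0],[0,0,0],[0,0,0],[0,0,0],[0,0,0],[0,0,0],[0,0,0],[0,0,0]],"hand":[255,255,255,255,255,255,255,255,255,255]}'
python3 -m handwheel '{"travel":[[0,0,0.002],[0,0,0.001],[0,0,0.001],[0,0,0],[0,0,0],[0,0,0],[0,0,0],[0,0,0],[0,0,0],[0,0,0]],"dr":[[0,0,0],[0,0,0],[0,0,0],[0,0,0],[0,0,0],[0,0,0],[0,0,0],[0,0,0],[0,0,0],[0,0,0]],"hand":[255,255,255,255,255,255,255,255,255,255]}'
```

```text
clock: 11.28
eef_pos: [0.5909, 0.2262, 0.1791]
tool_rot: [-180.0, 0.0, 20.1]
contact_force: [0.2, 0.2, 0.7]
opening: 0.0004
grasp_force: 0.3
clock: 12.12
eef_pos: [0.5911, 0.2264, 0.1771]
tool_rot: [-180.0, -0.1, 20.1]
contact_force: [-4.9, 0.1, 14.5]
opening: 0.0004
grasp_force: 7.3
```

```bash
python3 -m handwheel '{"travel":[[0,0,0.001],[0,0,0.001],[0,0,0],[0,0,0],[0,0,0],[0,0,0],[0,0,0],[0,0,0],[0,0,0],[0,0,0]],"dr":[[0,0,0],[0,0,0],[0,0,0],[0,0,0],[0,0,0],[0,0,0],[0,0,0],[0,0,0],[0,0,0],[0,0,0]],"hand":[255,255,255,255,255,255,255,255,255,255]}'
python3 -m handwheel '{"travel":[[0,0,-0.003],[0,0,-0.005],[0,0,-0.01],[0,0,-0.02],[0,0,-0.03],[0,0,-0.03],[0,0,-0.03],[0,0,-0.02],[0,0,-0.01],[0,0,0]],"dr":[[0,0,0],[0,0,0],[0,0,0],[0,0,0],[0,0,0],[0,0,0],[0,0,0],[0,0,0],[0,0,0],[0,0,0]],"hand":[255,255,255,255,255,255,255,255,255,255]}'
python3 - <<'E'
from rig import robot
import cv2
cv2.imwrite("pics/s5.png",cv2.resize(robot.capture('side')['img'][130:400,230:470,::-1],None,fx=2,fy=2))
E
```

```text
clock: 12.95
eef_pos: [0.5913, 0.2264, 0.1768]
tool_rot: [-180.0, -0.2, 20.1]
contact_force: [-10.8, -4.0, 26.8]
opening: 0.0004
grasp_force: 13.5
clock: 13.78
eef_pos: [0.5915, 0.2262, 0.3336]
tool_rot: [180.0, -0.2, 20.1]
contact_force: [0.3, -0.1, -0.0]
opening: 0.0006
grasp_force: 0.0
```

View pics/s5.png

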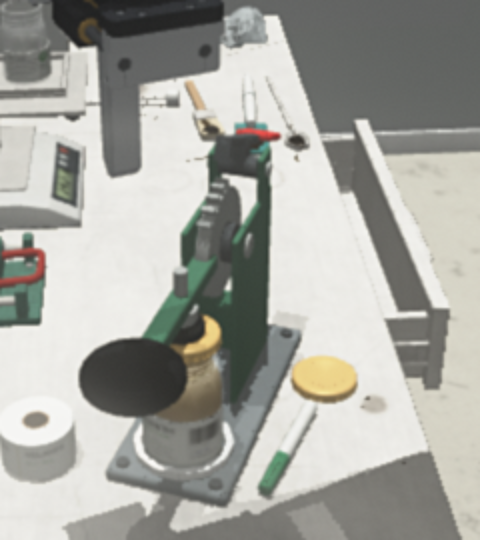

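The arm is level with the knob at (133,375) and the foot is on the cap. The pawl is still clear, the bystanders haven't moved, and the robot is clear of everything.

```bash
python3 -c "
from rig import robot
print(robot.finish_job())"
```

```text
the job is handed in; nothing more can be done
None
```

I handed the job in: I pressed the pawl pad to its stop, then pushed the palm knob down to the arm's stop, and the last picture shows the foot on the cap, the bystanders unmoved and the robot clear.

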